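# Clamp a conical reducer in the leak-test jig

## Task

Get the steel conical reducer ready for its leak test: stand it wide end down in the round seal seat on the test clamp's carriage while that is drawn out, let go, and push the carriage fully home under the screw. Then wind the handwheel clockwise by its crank until the seals are nipped firm, which is when the crank takes about 6 N more than it did running free (11 N more crushes the seals). Leave the clamp set, and the dish, ring, blank flange and jar where they are.

Things in the scene. Friction and masses are not known exactly. Their poses are not given: they have to be found in the camera images.
- cone_adapter: The conical reducer: bare steel, 54 mm across its wide foot flange (12 mm thick), narrowing to a neck and a 34 mm round head, 62 mm tall, 0.2 kg. Origin at the centre of its underside, z up when it stands on its wide end. It starts standing on the bench. Take it from above by the head and neck, about 33 mm wide from 40 to 62 mm up.
- jig: The test clamp's fixed blue base on the bench, 273 mm long, 124 mm wide at the press end. Origin on the bench under the screw. Carriage slides along its y: +y is home, -y drawn out towards the operator. Two columns 108 mm apart carry the crosshead with screw and wheel. The sprung foot under the screw meets the reducer's head after a quarter to nearly a full turn (it varies); then the force rises by 3 to 4 N a radian.
- seat (a point): Centre of the black rubber seal face in the carriage's round steel seat, on which the reducer stands. The seat is 60 mm wide inside, its rim stands 4 mm above the rubber. Moves with the carriage.
- pull_knob (a point): Middle of the black pull knob at the outer end of the carriage, 120 mm from the seat: 25 mm wide, its top 11 mm above this point, 31 mm above the carriage bar. Moves with the carriage, which slides stiffly at about 3 N.
- carriage (a joint): How far the carriage is slid in (m): 0 drawn out, 0.130 fully home against its stop, with the seat under the screw.
- wheel_axis (a point): Point on the handwheel's upright axis, 2 mm under the top of its 25 mm wide hub. The steel wheel, 103 mm over its rim, stays at its height as it turns; it is the nut of the screw, which passes up through the hub (its end at most 6 mm above this point) and goes down without turning. The crosshead's height on its columns differs between set-ups.
- crank_grip (a point): Middle of the gripping part of the upright crank handle on the wheel's rim, 46 mm from the wheel's axis: black, 17 mm thick, from 26 mm below this point to 18 mm above it. The handle revolves freely on its pin, so it can be held without turning the wrist while it is led round in a circle. Moves with the wheel.
- wheel (a joint): Angle of the handwheel (rad), growing clockwise from above, which drives the screw down; starts at 0 to 1.8, can turn to 12. Its friction, about 9 N at the crank while it moves, holds it wherever it is left. Read along the crank's circle, moving or holding it at rest, the force rises above free running once the work is met: 4 to 8.5 N more is firm (6 is right), 11 N more crushes.
- pink_dish: Small pink open dish, 60 mm across, 12 mm high, origin under its centre, by the carton at the left in which a copper cold head stands 0.43 m tall; leave it alone.
- centring_ring: Centring ring with black o-ring, 37 mm across, 9 mm high, origin under its centre; leave it alone.
- blank_flange: Small steel blank flange, 34 mm across, 8 mm high, origin under its centre; leave it alone.
- blue_jar: Small blue grease jar with a white lid, 28 mm across, 41 mm high, origin under its centre, in front of the open tool case, whose black lid stands about 0.22 m tall; leave it alone.

How it is judged:
On the way, in this order (a step that is already met when the one before it is completed fails the run):
1. the reducer stands in the seat of the drawn-out carriage, let go (horizontal distance between cone_adapter and seat below 0.004 m and z of cone_adapter in the frame of seat below 0.003 m and angle between cone_adapter's own z axis and vertical below 0.06 rad and value of joint carriage below 0.04 m and contact force between the fingers and cone_adapter below 0.1 N), for 0.2 s.
2. the carriage is fully home with the reducer still seated (horizontal distance between cone_adapter and seat below 0.004 m and z of cone_adapter in the frame of seat below 0.003 m and angle between cone_adapter's own z axis and vertical below 0.06 rad and value of joint carriage above 0.126 m), for 0.2 s.
At the end, for the whole second after the job is handed in: The carriage is home (within 4 mm), the reducer upright in its seat (within 4 mm of its centre, on the rubber) and pressed into it with 42 to 92 N, which is a crank force of about 4 to 8.5 N above free running; all at rest, the clamp let go (all of step 2 and contact force between jig and cone_adapter between 42 and 92 N and linear speed of cone_adapter below 0.01 m/s); the robot touches nothing.
It fails at once if the seal is crushed: the reducer is pressed into its seat with more than 117 N (about 11 N above free running at the crank) (contact force between jig and cone_adapter above 117 N).
It fails at once if the reducer is knocked over (angle between cone_adapter's own z axis and vertical above 0.6 rad).
It fails at once if the dish, ring, blank flange or jar is moved by more than 3 cm (distance of any of pink_dish, centring_ring, blank_flange, blue_jar from where it was at the start of the episode above 0.03 m).
It also fails if it takes over 70 s, if anything falls off the work surface, if the arm or the gripper's body presses on something with over 40 N, if the wrist force passes 120 N, or if a joint passes its speed limit or range.

## Robot

A 7-joint arm with a two-finger parallel gripper is mounted at the origin on a cart in front of the work surface, level with it; the furniture and walls round the work are solid. World frame = base frame: x ahead of the robot, y to its left, z up, the work surface at z = 0. Lengths are in m, angles in rad, forces in N, time in s.
With the tool pointing down it reaches from about 0.425 to 0.875 m from the base axis. Payload 9.9 kg.
Tool frame: the origin (TCP) lies midway between the tips of the shut fingers; the grasp point (between the pads) lies 19 mm behind it (ctrl.pinch_z is the distance from the TCP to the grasp point, in m); z points along the fingers, y is the line along which they close (so a half turn about z gives the same grasp; the last joint's range is limited). The gripper opens to 85 mm and grips with 20 to 120 N. Pads are 22 mm wide; open, the fingers measure 114 mm over their backs; the gripper's body (76 mm by 85 mm) begins 54 mm behind the grasp point. The pads swing forward as they close: fully open they stand 13 mm farther back than shut.
Start: joints at [-1.22, 0.576, 0.025, 1.437, -0.015, 1.129, -0.057], TCP at [0.284, 0.612, 0.231] pointing down, gripper open.
Joint ranges: [-2.76, 2.76], [-0.34, 2.15], [-1.52, 1.57], [0.19, 2.46], [-1.09, 4.23], [0.17, 1.99], [-2.82, 2.82]. Speed limits (rad/s): [2.22, 2.22, 3.01, 3.01, 3.14, 3.14, 3.14].

## Interface

Orientations are given as a unit quaternion [x, y, z, w].
In Python, from bench import get_state, eyes, ctrl gives the robot as it stands.
- The arm moves only by the tool move_arm, never from a script. Its argument "plan" is one flat list of numbers, 5 for each row, row after row: the opening, from 0 (shut) to 1 (fully open), then the shift along the world's x, y, z as a fraction of full scale, then the turn about the world's z as a fraction of full scale. A call has 1 to 8 rows; each row shifts and turns the commanded pose from where the row before left it; what a row does not reach is not made up. Full scale, the value 1, is 20 mm for a shift and 0.15 rad for a turn. A row lasts 1/10 s, in which the tool goes at most 50 mm and 8.59 degrees, less where a joint would pass 70% of its speed; a pose out of reach is approached as far as the arm can. A call with a number of a shift or a turn outside -1 to 1 is refused whole. A call with a gripper value outside its range is refused whole. The fingers move at their own pace and stop on an object; the grip force is fixed at half the most. Time passes only in rows, so rows that do not move let the fingers close. It gives the time, the measured TCP pose, the force, the opening and the grip force at its end, in the units of the state.
- get_state(): the state, without advancing time (a new reading comes with each control period).
- eyes.read_camera(name): name is "side" or "top" or "wrist"; returns a dict with "pixels" (384x512x3 uint8, red, green, blue), "depth" (384x512 float32, m along the optical axis (not along the pixel's ray), 0 where there is no reading), "fx", "fy", "cx", "cy" (pixels), "R" (3x3) and "t" (3): a world point X has camera coordinates R X + t; the wrist camera has in their place "tool_from_camera" (4x4, takes a point from camera to tool coordinates, whose origin is the TCP and whose axes are the flange's). Camera axes: x right, y down, z forward; pixel columns grow to the right and rows downward; lengths in m; the calibration is good to about 2 mm. A picture is of the moment at which its call begins: read the wrist's pose just before it.
- ctrl.sign_off(): hands the job in; it is judged then, once.
Trained networks look in a picture, given as the dict that the camera call returned (one of the last four; its "shot" number tells which), for a name from the list of things; names that differ only in an ending like _2 or _b are one class to them, and where a whole thing is asked for, a point or a joint stands for the part that bears it (a point fixed in the world has none). Each returns a list of dicts, best first, with "score" (0 to 1); they miss things now and then, are a little off and sometimes report something else, mostly with a low value. They report only what shows in the picture. A call takes as long as a camera call.
- eyes.look_for(picture, query): "position" ([row, column] in pixels, amid what is visible of it).
The state is a dict: "time_s": time; "joints": joint angles; "qd": joint speeds; "joint_efforts": joint torques, N m; "position": TCP position; "ee_rot": TCP orientation; "wrist_force": force on the tool from outside, world axes, zero at the start; "torque": the same for the moment, N m; "finger_gap": finger opening in m; "gripper_force": force on a finger pad.
Only numpy, scipy, OpenCV 4.12 (cv2) and the standard library are available. Lean on these libraries where they do the work, as an engineer would, in place of code of your own. Each camera call takes 0.05 s, during which the arm holds its last target. There are 200 camera calls.

## Working session

There is one attempt and no reset: what is moved stays moved. The work goes in short steps, Python scripts to look and compute and a tool call to move; the robot and the scene stay as the last step left them, time stands still between calls to the robot, and variables do not carry over. Pictures are saved under pics/ and viewed, at most 10 in all, crops included, and the job is handed in when it is done.

Besides the shell and the picture viewer there is one more tool, called after ">>>" as name(argument=value, ...), one argument or row to a line, values as JSON. move_arm: Moves the arm, as the interface text tells. Its arguments: {"type":"object","properties":{"plan":{"type":"array","items":{"type":"number"}}},"required":["plan"]}

```bash
mkdir -p pics; cat > h.py <<'E'
import numpy as np, cv2
from bench import get_state, eyes, ctrl
from scipy.spatial.transform import Rotation as Ro
def cloud(p,s=None):
    d=p["depth"];v,u=np.mgrid[:384,:512]
    c=np.stack([(u-p["cx"])/p["fx"]*d,(v-p["cy"])/p["fy"]*d,d],-1)
    if "R" in p: w=(c-np.array(p["t"]))@np.array(p["R"])
    else:
        T=np.array(p["tool_from_camera"]);c=c@T[:3,:3].T+T[:3,3]
        w=c@Ro.from_quat(s["ee_rot"]).as_matrix().T+np.array(s["position"])
    w[d==0]=np.nan
    return w
def save(p,n): cv2.imwrite("pics/"+n,p["pixels"][:,:,::-1])
E
python3 - <<'E'
from h import *
s=get_state();print(s)
for n in["top","side","wrist"]:
    p=eyes.read_camera(n);save(p,n+"1.png");W=cloud(p,s);np.save(n+"1.npy",W)
    print(n,p["fx"])
    for q in["cone_adapter","seat","pull_knob","wheel_axis","crank_grip","jig","pink_dish","centring_ring","blank_flange","blue_jar"]:
        for r in eyes.look_for(p,q)[:2]:
            a,b=map(int,np.round(r["position"]));print(q,round(r["score"],2),a,b,W[a,b].round(3))
a=[cv2.imread(f"pics/{n}1.png") for n in["top","side"]]
E
```

```text
{'time_s': 0.0, 'joints': array([-1.21979976,  0.5765329 ,  0.02482108,  1.4379054 , -0.01499772,
        1.1289754 , -0.05650113]), 'qd': array([-1.49687008e-04,  7.83230118e-04,  5.40878658e-05, -1.47063355e-03,
       -1.72641097e-04, -1.01079548e-03,  6.49695928e-04]), 'joint_efforts': array([-1.73616500e-04, -7.65754795e+01,  2.24964403e+00, -2.85966969e+01,
        1.51069276e-02,  1.25252569e-02, -6.86033263e-05]), 'position': array([0.28412341, 0.61180063, 0.23044251]), 'ee_rot': array([ 2.15663795e-01,  9.76467336e-01, -8.06431210e-04, -1.39696331e-04]), 'wrist_force': array([ 0.410559  , -0.05203533, -0.26843545]), 'torque': array([-0.01597195, -0.03536183, -0.0566494 ]), 'gripper_force': 0.0, 'finger_gap': 0.0856366575388573}
top 428.44818489617353
cone_adapter 0.54 230 300 [ 0.453 -0.306  0.062]
seat 0.95 194 226 [ 0.549 -0.115  0.032]
seat 0.6 144 182 [ 0.646 -0.027  0.201]
wheel_axis 0.72 150 176 [ 0.633 -0.014  0.2  ]
wheel_axis 0.32 196 226 [ 0.543 -0.115  0.031]
crank_grip 0.49 130 190 [ 0.669 -0.052  0.241]
jig 0.72 185 215 [ 0.573 -0.085  0.027]
jig 0.63 198 227 [ 
[... 174 characters left out ...]
0.632 -0.023  0.201]
blank_flange 0.58 206 351 [ 0.517 -0.448  0.008]
side 450.4129653972722
cone_adapter 0.86 270 257 [ 0.448 -0.326  0.06 ]
seat 0.96 208 235 [ 0.532 -0.126  0.034]
seat 0.49 131 246 [ 0.64  -0.031  0.182]
pull_knob 0.97 208 237 [ 0.538 -0.126  0.03 ]
pull_knob 0.71 188 239 [ 0.591 -0.063  0.02 ]
wheel_axis 0.59 134 246 [ 0.638 -0.034  0.174]
crank_grip 0.65 120 262 [ 0.669 -0.06   0.222]
jig 0.64 208 237 [ 0.538 -0.126  0.03 ]
jig 0.33 302 310 [ 0.515 -0.441  0.005]
pink_dish 0.72 198 171 [0.426 0.034 0.002]
centring_ring 0.53 220 190 [ 0.424 -0.068  0.007]
blank_flange 0.63 302 311 [ 0.516 -0.443  0.007]
blue_jar 0.54 246 252 [ 0.496 -0.245  0.024]
wrist 337.7705050729164
```

View pics/top1.png

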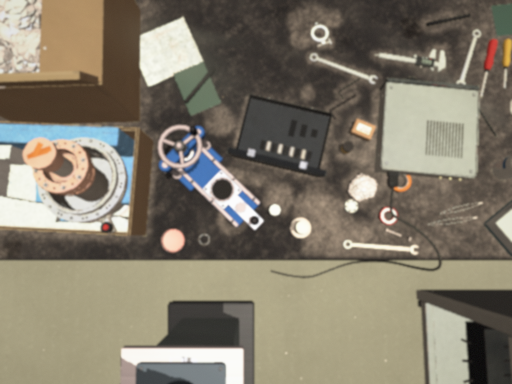

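View pics/side1.png

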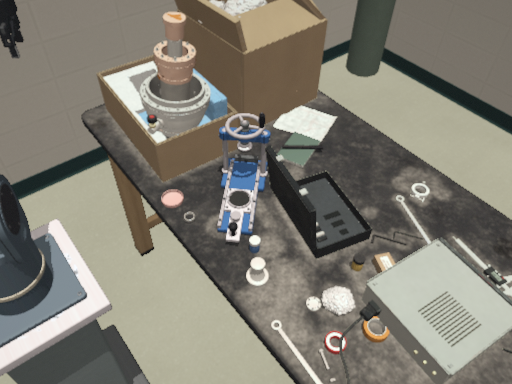

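Top view: wheel about (147,181), seat (188,221), knob (219,256), cone (228,301), jar (210,275), dish (240,173), ring (239,204). Side view agrees, and the crank stands at (120,262). Now precise geometry from depth.

```bash
python3 - <<'E'
from h import *
T=np.load("top1.npy");S=np.load("side1.npy")
def sel(W,c,r,z0,z1):
    m=(np.hypot(W[...,0]-c[0],W[...,1]-c[1])<r)&(W[...,2]>z0)&(W[...,2]<z1);return W[m]
for n,W in(("top",T),("side",S)):
    P=np.median
    for nm,c,r,z0,z1 in[("head",(.453,-.308),.04,.052,.075),("flange",(.453,-.308),.045,.006,.02),("rim/wheel",(.64,-.025),.075,.17,.215),("crank",(.64,-.025),.085,.215,.30),("seatall",(.55,-.11),.05,.015,.06),("knob",(.475,-.2),.04,.03,.09),("jar",(.496,-.25),.03,.03,.06)]:
        A=sel(W,c,r,z0,z1)
        if len(A)<4: print(n,nm,len(A));continue
        (cx,cy),R=cv2.minEnclosingCircle(A[:,:2].astype(np.float32))
        print(n,nm,len(A),A.mean(0).round(4),"mec",round(cx,4),round(cy,4),round(R,4),"z",np.percentile(A[:,2],[5,50,95,100]).round(3))
# obstacle heightmap max over cells 5cm
Z=np.concatenate([T.reshape(-1,3),S.reshape(-1,3)]);Z=Z[np.isfinite(Z).all(1)]
xs=np.arange(.2,.9,.05);ys=np.arange(.7,-.6,-.05)
print("y",ys.round(2))
for x in xs[::-1]:
    print(round(x,2),[int(1000*max(Z[(abs(Z[:,0]-x)<.025)&(abs(Z[:,1]-y)<.025)][:,2],default=-1)) for y in ys])
p=eyes.read_camera("top");im=p["pixels"];c=im[110:260,140:330]
cv2.imwrite("pics/c1.png",cv2.resize(c[:,:,::-1],None,fx=4,fy=4,interpolation=2))
E
```

```text
top head 146 [ 0.4594 -0.3101  0.061 ] mec 0.4595 -0.3105 0.0172 z [0.057 0.061 0.064 0.067]
top flange 166 [ 0.4588 -0.3064  0.0101] mec 0.4594 -0.3106 0.027 z [0.007 0.01  0.015 0.02 ]
top rim/wheel 1084 [ 0.6384 -0.0175  0.1893] mec 0.6397 -0.0214 0.0679 z [0.171 0.194 0.202 0.215]
top crank 60 [ 0.6697 -0.0561  0.2325] mec 0.6709 -0.0557 0.0084 z [0.218 0.236 0.241 0.242]
top seatall 1039 [ 0.551  -0.1102  0.0296] mec 0.55 -0.1101 0.05 z [0.019 0.03  0.036 0.05 ]
top knob 121 [ 0.4804 -0.1883  0.0537] mec 0.4861 -0.2006 0.036 z [0.03  0.065 0.073 0.074]
top jar 95 [ 0.5053 -0.2411  0.04  ] mec 0.5053 -0.2411 0.0141 z [0.036 0.04  0.043 0.046]
side head 167 [ 0.4585 -0.3128  0.0623] mec 0.4607 -0.3122 0.0185 z [0.058 0.063 0.065 0.067]
side flange 210 [ 0.4533 -0.3182  0.0118] mec 0.4591 -0.3109 0.0284 z [0.008 0.012 0.018 0.02 ]
side rim/wheel 745 [ 0.6388 -0.0238  0.1899] mec 0.641 -0.0201 0.0679 z [0.172 0.194 0.204 0.214]
side crank 68 [ 0.6684 -0.0574  0.2294] mec 0.6686 -0.0563 0.0082 z [0.217 0.229 0.242 0.244]
side seatall 779 [ 0.5508 -0.1122  0.0312] mec 0.55 -0.11 0.05 
[... 1503 characters left out ...]
34, 74, 5, 66, 65, 6, 9, 7, 17]
0.4 [-748, -747, -748, 5, 5, 6, 6, 5, 6, 7, 5, 6, 5, 15, 16, 12, 9, 6, 5, 6, 5, 6, 7, 10, 9, 10]
0.35 [-746, -747, -742, 0, 2, 2, 2, 1, 3, 3, 2, 1, 1, 2, 5, 2, 2, 2, 2, 0, 1, 1, 1, 3, 0, 0]
0.3 [-745, 339, 405, 406, -748, -743, -747, -745, -748, -746, -746, -745, -748, -745, -748, -744, -745, -748, -748, -743, -744, -748, -748, -748, -742, -722]
0.25 [-747, -747, 386, 392, -741, -745, -745, -746, -747, -747, -746, -746, -747, -746, -744, -748, -746, -746, -752, -747, -749, -746, -741, -746, -748, -749]
0.2 [-747, -739, -747, -746, -744, -747, -747, -745, -748, -746, -748, -749, -745, -749, -746, -746, -748, -749, -740, -745, -746, -745, -750, -745, -749, -742]
```

View pics/c1.png

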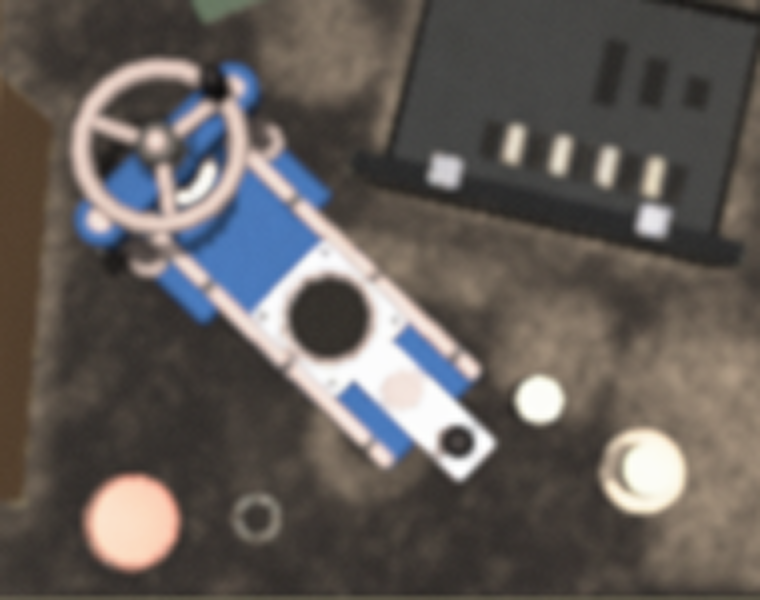

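```bash
python3 - <<'E'
from h import *
from scipy.optimize import least_squares
for n in("top","side"):
    p=eyes.read_camera(n);W=cloud(p,None);im=p["pixels"].astype(int)
    R=np.array(p["R"]);t=np.array(p["t"]);C=-R.T@t
    def ray(r,c,z):
        d=R.T@np.array([(c-p["cx"])/p["fx"],(r-p["cy"])/p["fy"],1]);return (C+d*(z-C[2])/d[2])
    g=im.max(-1)
    def blob(c,rad,z,cond):
        m=cond&(np.hypot(W[...,0]-c[0],W[...,1]-c[1])<rad)
        return m
    A=W[(np.hypot(W[...,0]-.478,W[...,1]+.195)<.035)&(W[...,2]>.062)&(W[...,2]<.09)]
    print(n,"knob",len(A),A.mean(0).round(4),cv2.minEnclosingCircle(A[:,:2].astype(np.float32)))
    # seat: dark connected component at approx pixel
    r0,c0=(189,222) if n=="top" else (199,239)
    m=(g<75).astype(np.uint8);k,l,st,ce=cv2.connectedComponentsWithStats(m)
    i=l[r0,c0];print(n,"seat comp",i,g[r0,c0],st[i],ce[i],"z",np.nanmedian(W[...,2][l==i]), [ray(ce[i][1],ce[i][0],z).round(4) for z in(.032,.036)])
    v=np.argwhere(l==i);P=np.array([ray(a,b,.032) for a,b in v])[:,:2]
    print("  mec",cv2.minEnclosingCircle(P.astype(np.float32)))
    # rim
    A=W[(W[...,2]>.187)&(W[...,2]<.21)&(abs(np.hypot(W[...,0]-.639,W[...,1]+.02)-.0475)<.012)]
    f=least_squares(lambda q:np.hypot(A[:,0]-q[0],A[:,1]-q[1])-q[2],[.639,-.02,.047],loss="soft_l1",f_scale=.003)
    print(n,"rim",len(A),f.x.round(4),np.median(A[:,2]).round(4))
    H=W[np.hypot(W[...,0]-f.x[0],W[...,1]-f.x[1])<.012];print("  hub z",np.nanpercentile(H[:,2],[5,50,95]).round(3),np.nanmean(H,0).round(4))
    A=W[(np.hypot(W[...,0]-.67,W[...,1]+.056)<.02)&(W[...,2]>.235)&(W[...,2]<.26)];print("cranktop",len(A),A.mean(0).round(4),A[:,2].max())
    # bar top
    for y in ((.50,-.165),(.508,-.158)):
        A=W[np.hypot(W[...,0]-y[0],W[...,1]-y[1])<.008];print("bar",np.nanmedian(A,0).round(4))
    Z=W[...,2];b=Z[(abs(Z)<.02)];print("bench",np.median(b))
    # blue cover box/columns
E
```

```text
top knob 68 [ 0.4769 -0.1889  0.0687] ((0.4771479666233063, -0.18906034529209137), 0.011860992759466171)
top seat comp 74 53 [213 180  18  19 260] [221.73461538 189.06153846] z 0.031227166367715168 [array([ 0.5617, -0.1039,  0.032 ]), array([ 0.5613, -0.1043,  0.036 ])]
  mec ((0.5619023442268372, -0.1037202998995781), 0.02434476651251316)
top rim 571 [ 0.6416 -0.0197  0.0455] 0.1946
  hub z [0.017 0.201 0.206] [ 0.6405 -0.0209  0.1851]
cranktop 28 [ 0.6716 -0.0543  0.2386] 0.24260709041521145
bar [ 0.5005 -0.1652  0.0302]
bar [ 0.5079 -0.1581  0.0463]
bench -0.0006418173022226842
side knob 70 [ 0.4753 -0.1919  0.0698] ((0.477671355009079, -0.19082100689411163), 0.012654541060328484)
side seat comp 78 63 [230 192  19  14 200] [238.91 198.24] z 0.03280215462645851 [array([ 0.5616, -0.1026,  0.032 ]), array([ 0.5595, -0.1055,  0.036 ])]
  mec ((0.5618217587471008, -0.10257689654827118), 0.025523239746689796)
side rim 367 [ 0.64   -0.0212  0.0456] 0.1959
  hub z [0.018 0.181 0.206] [ 0.6379 -0.0246  0.1443]
cranktop 23 [ 0.6696 -0.056   0.239 ] 0.24313015193541979
bar [ 0.5027 -0.1631  0.0285]
bar [ 0.5082 -0.1596  0.0371]
bench 0.0013587647270069956
```

```bash
python3 - <<'E'
import numpy as np
T=np.load("top1.npy").reshape(-1,3);S=np.load("side1.npy").reshape(-1,3)
for n,W in(("top",T),("side",S)):
    W=W[np.isfinite(W).all(1)];x,y,z=W.T
    for z0 in(.12,.18,.25,.3,.36,.41):
        m=(z>z0)&(y>.06)&(y<.4)&(x>.35)&(x<.68);print(n,"carton z>",z0,"xmin",np.sort(x[m])[5:6].round(3),"ymin",np.sort(y[m])[5:6].round(3))
    m=(z>.15)&(y<-.09)&(x>.5)&(x<.8)&(y>-.45);print("lid ymax",np.sort(y[m])[-8:].round(3),"x there",x[m][np.argsort(y[m])[-8:]].round(3),"z",z[m][np.argsort(y[m])[-8:]].round(3),"xmin",x[m].min())
    for c in((.683,-.062),(.688,-.067),(.60,.02),(.596,.024)):
        m=np.hypot(x-c[0],y-c[1])<.008;print("col",c,np.percentile(z[m],[10,50,90]).round(3))
E
```

```text
top carton z> 0.12 xmin [0.441] ymin [0.092]
top carton z> 0.18 xmin [0.447] ymin [0.1]
top carton z> 0.25 xmin [0.52] ymin [0.135]
top carton z> 0.3 xmin [0.52] ymin [0.135]
top carton z> 0.36 xmin [0.553] ymin [0.154]
top carton z> 0.41 xmin [0.553] ymin [0.154]
lid ymax [-0.13  -0.13  -0.13  -0.13  -0.13  -0.13  -0.128 -0.128] x there [0.629 0.626 0.624 0.636 0.712 0.624 0.625 0.627] z [0.205 0.205 0.204 0.204 0.334 0.194 0.202 0.201] xmin 0.568347258639317
col (0.683, -0.062) [0.022 0.101 0.173]
col (0.688, -0.067) [0.    0.093 0.171]
col (0.6, 0.02) [0.025 0.105 0.174]
col (0.596, 0.024) [0.002 0.108 0.173]
side carton z> 0.12 xmin [0.439] ymin [0.091]
side carton z> 0.18 xmin [0.446] ymin [0.099]
side carton z> 0.25 xmin [0.519] ymin [0.134]
side carton z> 0.3 xmin [0.519] ymin [0.134]
side carton z> 0.36 xmin [0.552] ymin [0.154]
side carton z> 0.41 xmin [0.552] ymin [0.154]
lid ymax [-0.13  -0.13  -0.13  -0.13  -0.129 -0.128 -0.128 -0.128] x there [0.633 0.623 0.624 0.629 0.629 0.628 0.626 0.713] z [0.206 0.208 0.204 0.161 0.157 0.204 0.189 0.334] xmin 0.5680037173869654
col (0.683, -0.062) [0.025 0.086 0.174]
col (0.688, -0.067) [0.002 0.082 0.173]
col (0.6, 0.02) [0.033 0.095 0.173]
col (0.596, 0.024) [0.02  0.096 0.173]
```

>>> move_arm(
  plan=[0.7,0,-0.5,1,0,0.7,0,-1,1,0,0.7,0,-1,1,0,0.7,0,-1,1,0,0.7,0,-1,0,-1,0.7,0,-1,0,-1,0.7,0,-1,0,-1,0.7,0,-1,0,-1],
)

```text
time_s: 2.6
position: [0.2843, 0.4613, 0.3115]
ee_rot: [0.497, 0.868, 0.0, -0.0]
wrist_force: [-0.0, 0.9, 0.0]
finger_gap: 0.0597
gripper_force: 0.0
```

>>> move_arm(
  plan=[0.7,0.2,-1,0,-1,0.7,0.2,-1,0,-1,0.7,0.2,-1,0,-1,0.7,0.2,-1,0,-1,0.7,0.4,-1,0,-1,0.7,0.4,-1,0,-1,0.7,0.4,-1,0,-1,0.7,0.4,-1,0,-0.8],
)

```text
time_s: 3.4
position: [0.3326, 0.3014, 0.3115]
ee_rot: [0.894, 0.449, 0.0, -0.0]
wrist_force: [0.2, 0.2, -0.5]
finger_gap: 0.0598
gripper_force: 0.0
```

>>> move_arm(
  plan=[0.7,0.6,-1,0,0,0.7,0.6,-1,0,0,0.7,0.6,-1,0,0,0.7,0.6,-1,0,0,0.7,0.5,-1,0,0,0.7,0.5,-1,0,0,0.7,0.5,-1,0,0,0.7,0.4,-1,0,0],
)

```text
time_s: 4.2
position: [0.4188, 0.1414, 0.3115]
ee_rot: [0.892, 0.451, 0.0, -0.0]
wrist_force: [0.7, -0.0, -0.1]
finger_gap: 0.059
gripper_force: 0.0
```

>>> move_arm(
  plan=[0.7,0.1,-1,0,0,0.7,0.1,-1,0,0,0.7,0.1,-1,0,0,0.7,0.1,-1,0,0,0.7,0.1,-1,0,0,0.7,0.1,-1,-0.5,0,0.7,0.1,-1,-0.5,0,0.7,0.1,-1,-0.5,0],
)

```text
time_s: 5.0
position: [0.4344, -0.0186, 0.2812]
ee_rot: [0.892, 0.452, 0.0, -0.0]
wrist_force: [0.0, 0.5, 0.3]
finger_gap: 0.0598
gripper_force: 0.0
```

>>> move_arm(
  plan=[0.7,0.1,-1,-0.5,0,0.7,0.1,-1,-0.5,0,0.7,0.1,-1,-0.5,0,0.7,0.1,-1,-0.5,0,0.7,0.1,-1,-0.5,0,0.7,0.1,-1,-0.5,0,0.7,0.1,-1,-0.5,0,0.7,0.1,-1,-0.5,0],
)

```text
time_s: 5.8
position: [0.4505, -0.1786, 0.201]
ee_rot: [0.892, 0.452, 0.0, 0.0]
wrist_force: [-0.2, 0.2, 0.1]
finger_gap: 0.0598
gripper_force: 0.0
```

>>> move_arm(
  plan=[0.7,0.1,-0.95,-0.4,0,0.7,0.1,-0.95,-0.4,0,0.7,0.1,-0.95,-0.4,0,0.7,0.05,-0.95,-0.4,0,0.7,0.05,-0.95,-0.4,0,0.7,0.05,-0.95,-0.4,0,0.7,0,-0.92,-0.4,0,0.7,0,0,0,0],
)

```text
time_s: 6.6
position: [0.4586, -0.3125, 0.1447]
ee_rot: [0.893, 0.45, -0.001, 0.0]
wrist_force: [-0.2, 0.4, 0.7]
finger_gap: 0.0596
gripper_force: 0.0
```

```bash
python3 - <<'E'
from h import *
s=get_state();p=eyes.read_camera("wrist");W=cloud(p,s);save(p,"w1.png");print(s["position"])
for z0,z1 in((.052,.075),(.006,.02)):
    m=(np.hypot(W[...,0]-.4595,W[...,1]+.311)<.045)&(W[...,2]>z0)&(W[...,2]<z1);A=W[m]
    if len(A)>5: print(len(A),A.mean(0).round(4),cv2.minEnclosingCircle(A[:,:2].astype(np.float32)),np.median(A[:,2]))
for c in("top","side"):
    p=eyes.read_camera(c);V=cloud(p)
    m=(np.hypot(V[...,0]-s["position"][0],V[...,1]-s["position"][1])<.04)&(V[...,2]>.1);print(c,m.sum())
E
```

```text
[ 0.45859672 -0.31253775  0.14469225]
1832 [ 0.4608 -0.3123  0.0616] ((0.46032965183258057, -0.3133496046066284), 0.017262933775782585) 0.061742221584061195
1412 [ 0.4662 -0.3044  0.011 ] ((0.4601471424102783, -0.31325462460517883), 0.027175303548574448) 0.010426799837628592
top 2255
side 4533
```

View pics/w1.png

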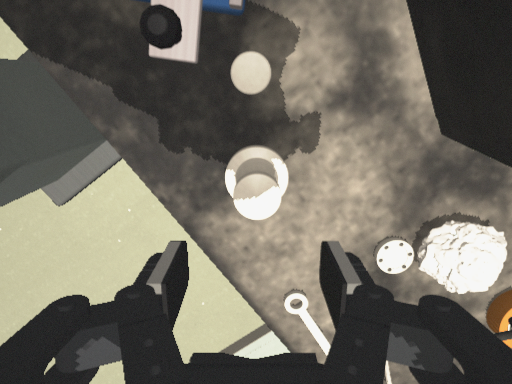

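Wrist view: cone head (190,256), centred between the fingers (col ~254); jar (72,250) and flange (256,395) are well clear. Descend and grip.

>>> move_arm(
  plan=[0.7,0.07,0,-1,0,0.7,0,0,-1,0,0.7,0,0,-1,0,0.7,0,0,-1,0,0.7,0,0,-1,0,0.7,0,0,-0.7,0,0,0,0,0,0,0,0,0,0,0],
)

```text
time_s: 7.55
position: [0.4612, -0.3103, 0.0319]
ee_rot: [0.892, 0.452, 0.0, 0.0]
wrist_force: [1.5, -1.4, 2.0]
finger_gap: 0.0315
gripper_force: 26.5
```

>>> move_arm(
  plan=[0,0,0,0,0,0,0,0,0,0,0,0,0,0,0,0,0,0,0,0],
)

```text
time_s: 7.95
position: [0.4613, -0.3105, 0.0319]
ee_rot: [0.892, 0.451, 0.0, 0.001]
wrist_force: [1.6, -0.3, 5.0]
finger_gap: 0.0302
gripper_force: 59.7
```

>>> move_arm(
  plan=[0,0,0,1,0,0,0,0,1,0,0,0,0,1,0,0,0,0,1,0,0,0,0,1,0],
)

```text
time_s: 8.45
position: [0.4602, -0.3098, 0.1319]
ee_rot: [0.892, 0.451, -0.0, -0.0]
wrist_force: [-0.9, -0.0, -2.4]
finger_gap: 0.0302
gripper_force: 59.9
```

>>> move_arm(
  plan=[0,0.45,0.95,0,0,0,0.45,0.95,0,0,0,0.45,0.95,0,0,0,0.45,0.95,0,0,0,0.45,0.95,0,0,0,0.45,0.95,0,0,0,0.45,0.95,0,0,0,0.45,0.95,0,0],
)

```text
time_s: 9.25
position: [0.5325, -0.1571, 0.1311]
ee_rot: [0.892, 0.451, -0.0, -0.0]
wrist_force: [1.1, -0.2, -2.6]
finger_gap: 0.0306
gripper_force: 59.9
```

>>> move_arm(
  plan=[0,0,0,0,0],
)

```text
time_s: 9.35
position: [0.5337, -0.1545, 0.1306]
ee_rot: [0.891, 0.454, 0.0, -0.001]
wrist_force: [0.4, -0.1, -2.9]
finger_gap: 0.0302
gripper_force: 59.9
```

```bash
python3 - <<'E'
from h import *
s=get_state();p=eyes.read_camera("wrist");W=cloud(p,s);save(p,"w2.png");print(s["position"],s["finger_gap"])
im=p["pixels"];g=im.max(-1).astype(int)
for r in eyes.look_for(p,"seat")[:2]: print(r,W[tuple(np.int32(r["position"]))])
d=np.hypot(W[...,0]-.5617,W[...,1]+.1035)
A=W[(d<.02)];print("rubber z",np.nanpercentile(A[:,2],[10,50,90]))
m=((g<80)&(d<.045)&(abs(W[...,2]-.032)<.012)).astype(np.uint8)
k,l,st,ce=cv2.connectedComponentsWithStats(m);i=1+st[1:,4].argmax();A=W[l==i];print(st[i],A.mean(0),cv2.minEnclosingCircle(A[:,:2].astype(np.float32)))
# cone head in hand
d=np.hypot(W[...,0]-s["position"][0],W[...,1]-s["position"][1])
A=W[(d<.04)&(W[...,2]>s["position"][2]+.024)&(W[...,2]<s["position"][2]+.04)];print("head",len(A),A.mean(0),cv2.minEnclosingCircle(A[:,:2].astype(np.float32)))
A=W[(d<.035)&(W[...,2]>s["position"][2]-.04)&(W[...,2]<s["position"][2]-.012)];print("flange",len(A),A.mean(0),cv2.minEnclosingCircle(A[:,:2].astype(np.float32)))
E
```

```text
[ 0.5336641  -0.15446351  0.13062991] 0.030243688648069138
{'position': [113.1, 240.5], 'score': 0.83} [ 0.55911296 -0.10208953  0.03163455]
rubber z [0.03086399 0.03173286 0.0326091 ]
[ 206   74   80   81 5061] [ 0.56168504 -0.10480111  0.03174204] ((0.5612679719924927, -0.10538101196289062), 0.02808353118598461)
head 7590 [ 0.53346905 -0.1538759   0.16145164] ((0.5354803800582886, -0.1489533931016922), 0.030264962464571)
flange 3260 [ 0.54116034 -0.14454915  0.10972806] ((0.5330985188484192, -0.15584208071231842), 0.027027109637856483)
```

View pics/w2.png

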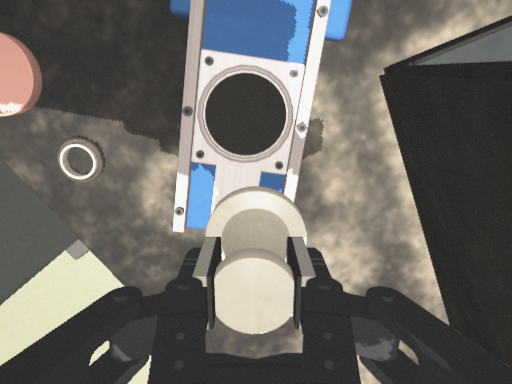

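Wrist view: seat black disk at (114,246), cone flange foot around (215,256). Move the remaining (0.0284, 0.0515) and down part-way, then check.

>>> move_arm(
  plan=[0,0.48,0.86,0,0,0,0.47,0.86,0,0,0,0.47,0.86,-0.5,0,0,0,0,-1,0,0,0,0,-0.8,0,0,0,0,0,0],
)

```text
time_s: 10.05
position: [0.5595, -0.1063, 0.0829]
ee_rot: [0.892, 0.451, -0.002, -0.001]
wrist_force: [-0.6, 0.1, -2.6]
finger_gap: 0.0305
gripper_force: 59.9
```

```bash
python3 - <<'E'
from h import *
s=get_state();p=eyes.read_camera("wrist");W=cloud(p,s);save(p,"w3.png");P=s["position"];print(P,s["wrist_force"])
d=np.hypot(W[...,0]-P[0],W[...,1]-P[1])
A=W[(d<.035)&(W[...,2]>P[2]-.03)&(W[...,2]<P[2]-.012)];print("flange",len(A),A.mean(0),cv2.minEnclosingCircle(A[:,:2].astype(np.float32)),np.percentile(A[:,2],[5,50,95]))
g=p["pixels"].max(-1).astype(int)
d=np.hypot(W[...,0]-.5617,W[...,1]+.1045)
m=(g<80)&(d<.035)&(abs(W[...,2]-.032)<.006);A=W[m];print(m.sum())
from scipy.optimize import least_squares
if m.sum()>100:
    # outer boundary: farthest per angle bin about nominal
    q=A[:,:2]-[.5617,-.1045];a=np.arctan2(q[:,1],q[:,0]);r=np.hypot(*q.T)
    B=np.array([A[(a>t)&(a<t+.1)][np.argsort(r[(a>t)&(a<t+.1)])[-3],:2] for t in np.arange(-3.1,3.1,.1) if ((a>t)&(a<t+.1)&(r>.024)).sum()>8])
    f=least_squares(lambda x:np.hypot(B[:,0]-x[0],B[:,1]-x[1])-.029,[.5617,-.1045],loss="soft_l1",f_scale=.001);print(len(B),f.x,f.cost)
E
```

```text
[ 0.55945595 -0.1063107   0.08287237] [-0.64567857  0.11168417 -2.64684624]
flange 3213 [ 0.56695122 -0.09652763  0.0620824 ] ((0.5590754747390747, -0.10744685679674149), 0.026975063607096672) [0.05673257 0.06168169 0.06881658]
1676
30 [ 0.56075148 -0.10626068] 4.604727278938402e-06
```

View pics/w3.png

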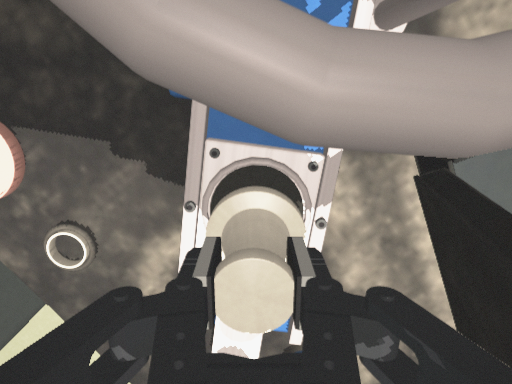

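```bash
python3 - <<'E'
from h import *
s=get_state();p=eyes.read_camera("wrist");T=np.array(p["tool_from_camera"]);print(s["position"],T[:3,3].round(3))
print("cam world",Ro.from_quat(s["ee_rot"]).as_matrix()@T[:3,3]+s["position"])
W=cloud(p,s);print("mindepth upper", p["depth"][:150][p["depth"][:150]>0].min(), W[60,250],W[120,330],W[150,300])
E
```

```text
[ 0.56013509 -0.10683402  0.08413485] [ 0.073 -0.    -0.142]
cam world [ 0.60370405 -0.04763506  0.22629965]
mindepth upper 0.11860226 [nan nan nan] [nan nan nan] [ 0.60461576 -0.09292251  0.02227062]
```

>>> move_arm(
  plan=[0,0,0,0,0],
)

```text
time_s: 10.25
position: [0.5614, -0.1072, 0.0859]
ee_rot: [0.892, 0.451, 0.0, 0.0]
wrist_force: [0.0, 0.5, -2.6]
finger_gap: 0.0303
gripper_force: 59.9
```

The wrist camera sits almost above the wheel rim (0.226 vs 0.20 m), so I'll lift slightly and turn the wrist so it is clear before lowering.

>>> move_arm(
  plan=[0,0,0,0.5,0.5,0,0,0,0,1,0,0,0,0,1,0,0,0,0,1,0,0,0,0,1,0,0,0,0,1,0,0,0,0,1,0,0,0,0,1],
)

```text
time_s: 11.05
position: [0.5615, -0.1071, 0.0962]
ee_rot: [0.512, 0.859, 0.0, 0.001]
wrist_force: [-0.1, 0.5, -3.3]
finger_gap: 0.0302
gripper_force: 59.9
```

>>> move_arm(
  plan=[0,0,0,0,0.5,0,0,0,-0.5,0,0,0,0,0,0],
)

```text
time_s: 11.35
position: [0.5606, -0.1068, 0.0845]
ee_rot: [0.483, 0.876, -0.0, -0.0]
wrist_force: [-0.7, 0.9, -2.6]
finger_gap: 0.0305
gripper_force: 59.9
```

```bash
cat > m.py <<'E'
from h import *
from scipy.optimize import least_squares
s=get_state();p=eyes.read_camera("wrist");W=cloud(p,s);save(p,"w4.png");P=s["position"];print(P,s["wrist_force"],s["joints"].round(2))
d=np.hypot(W[...,0]-P[0],W[...,1]-P[1])
A=W[(d<.035)&(W[...,2]>P[2]-.03)&(W[...,2]<P[2]-.012)];print("flange",len(A),A.mean(0),cv2.minEnclosingCircle(A[:,:2].astype(np.float32)),np.percentile(A[:,2],[5,50,95]))
g=p["pixels"].max(-1).astype(int)
c=[.5612,-.1053]
d=np.hypot(W[...,0]-c[0],W[...,1]-c[1])
m=(g<80)&(d<.035)&(abs(W[...,2]-.032)<.006);A=W[m];print(m.sum())
if m.sum()>100:
    q=A[:,:2]-c;a=np.arctan2(q[:,1],q[:,0]);r=np.hypot(*q.T)
    B=np.array([A[(a>t)&(a<t+.1)][np.argsort(r[(a>t)&(a<t+.1)])[-3],:2] for t in np.arange(-3.1,3.1,.1) if ((a>t)&(a<t+.1)&(r>.024)).sum()>8])
    f=least_squares(lambda x:np.hypot(B[:,0]-x[0],B[:,1]-x[1])-.0285,c,loss="soft_l1",f_scale=.001);print(len(B),f.x,f.cost)
E
python3 m.py
```

```text
[ 0.5605541  -0.10680738  0.08450836] [-0.65550312  0.94487649 -2.58306025] [-0.02  0.6   0.19  1.89 -0.18  0.67  0.84]
flange 3249 [ 0.55356111 -0.09556035  0.06373156] ((0.5612223148345947, -0.10744410753250122), 0.02709134668111801) [0.05834292 0.06334848 0.07039786]
1477
29 [ 0.56156201 -0.10563076] 1.9434411210285877e-06
```

>>> move_arm(
  plan=[0,0.03,0.1,-0.2,0,0,0,0,-0.4,0,0,0,0,-0.2,0,0,0,0,0,0],
)

```text
time_s: 11.8
position: [0.5612, -0.1044, 0.0684]
ee_rot: [0.482, 0.876, -0.0, -0.001]
wrist_force: [-0.5, 0.2, -2.9]
finger_gap: 0.0303
gripper_force: 59.9
```

>>> move_arm(
  plan=[0,0,0,-0.15,0,0,0,0,-0.1,0,0,0,0,0,0],
)

```text
time_s: 12.1
position: [0.5618, -0.1046, 0.0642]
ee_rot: [0.482, 0.876, 0.0, 0.0]
wrist_force: [-1.0, 0.0, -2.3]
finger_gap: 0.0303
gripper_force: 59.9
```

>>> move_arm(
  plan=[0,0,0,-0.06,0,0,0,0,-0.04,0,0,0,0,0,0],
)

```text
time_s: 12.4
position: [0.5625, -0.1045, 0.0637]
ee_rot: [0.481, 0.876, 0.001, 0.001]
wrist_force: [-1.6, 1.9, 12.5]
finger_gap: 0.0304
gripper_force: 60.4
```

```bash
python3 m.py
```

```text
[ 0.56248674 -0.10452827  0.063672  ] [-1.64255375  1.88547102 12.45855912] [-0.01  0.63  0.18  1.9  -0.18  0.62  0.85]
flange 4691 [ 0.55403734 -0.09254131  0.04066223] ((0.5612133145332336, -0.10506656020879745), 0.03339101001620293) [0.03458756 0.0420544  0.04858902]
763
27 [ 0.56180357 -0.10541785] 1.1636537762196441e-06
```

>>> move_arm(
  plan=[0.7,0,0,0.02,0,0.7,0,0,0,0,0.7,0,0,0,0,0.7,0,0,0,0],
)

```text
time_s: 12.85
position: [0.5617, -0.1046, 0.0626]
ee_rot: [0.482, 0.876, -0.0, -0.0]
wrist_force: [-0.6, 0.1, -0.1]
finger_gap: 0.0601
gripper_force: 0.0
```

>>> move_arm(
  plan=[0.7,0,0,0.5,0,0.7,0,0,1,0,0.7,0,0,1,0,0.7,0,0,1,0,0.7,0,0,0.5,0,0.7,0,0,0,0],
)

```text
time_s: 13.45
position: [0.5625, -0.1048, 0.1443]
ee_rot: [0.482, 0.876, 0.001, 0.001]
wrist_force: [0.7, 0.5, -1.0]
finger_gap: 0.0597
gripper_force: 0.0
```

```bash
python3 - <<'E'
from h import *
from scipy.optimize import least_squares
s=get_state();p=eyes.read_camera("wrist");W=cloud(p,s);save(p,"w5.png");P=s["position"];print(P,s["wrist_force"],s["finger_gap"])
d=np.hypot(W[...,0]-.5615,W[...,1]+.1052)
for a,b in((.085,.105),(.038,.052)):
    A=W[(d<.029)&(W[...,2]>a)&(W[...,2]<b)];print(len(A),cv2.minEnclosingCircle(A[:,:2].astype(np.float32)),np.percentile(A[:,2],[5,50,95]))
E
```

```text
[ 0.56254287 -0.10477204  0.14427199] [ 0.67654222  0.48077669 -0.98652857] 0.059667909209964905
2398 ((0.5631896257400513, -0.10638069361448288), 0.017413292080163956) [0.09116635 0.09361734 0.09466497]
1782 ((0.5632199645042419, -0.10620211809873581), 0.027044085785746574) [0.04083875 0.04231586 0.04904348]
```

View pics/w5.png

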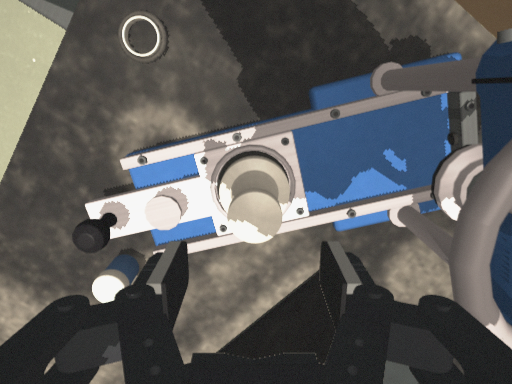

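Cone stands upright in the seat (top at 0.0936 m, centred within ~2 mm); knob at (237,91). Now the knob.

>>> move_arm(
  plan=[0.7,-0.86,-0.86,0,0,0.7,-0.86,-0.86,0,0,0.7,-0.86,-0.86,0,0,0.7,-0.85,-0.86,0,0,0.7,-0.85,-0.85,0,0,0.7,0,0,0,0],
)

```text
time_s: 14.1
position: [0.473, -0.1929, 0.1418]
ee_rot: [0.483, 0.875, -0.001, -0.001]
wrist_force: [-0.0, 0.4, -0.4]
finger_gap: 0.0597
gripper_force: 0.0
```

```bash
python3 - <<'E'
from h import *
s=get_state();p=eyes.read_camera("wrist");W=cloud(p,s);P=s["position"];print(P)
d=np.hypot(W[...,0]-.477,W[...,1]+.19)
A=W[(d<.025)&(W[...,2]>.055)&(W[...,2]<.09)];print(len(A),cv2.minEnclosingCircle(A[:,:2].astype(np.float32)),np.percentile(A[:,2],[5,50,98]))
E
```

```text
[ 0.47295803 -0.19287306  0.14184398]
972 ((0.4773915708065033, -0.1909480094909668), 0.012222169898450375) [0.0623418  0.06966458 0.07259186]
```

>>> move_arm(
  plan=[0.7,0,0,-1,0,0.7,0,0,-1,0,0.7,0,0,-1,0,0.7,0,0,-1,0,0.7,0,0,-0.5,0,0.7,0,0,0,0],
)

```text
time_s: 14.75
position: [0.4756, -0.1895, 0.0512]
ee_rot: [0.481, 0.877, -0.0, -0.001]
wrist_force: [-0.8, -0.3, 0.1]
finger_gap: 0.0596
gripper_force: 0.0
```

>>> move_arm(
  plan=[0,0.05,-0.05,-0.1,0,0,0,0,0,0,0,0,0,0,0,0,0,0,0,0,0,0,0,0,0],
)

```text
time_s: 15.25
position: [0.478, -0.1916, 0.0516]
ee_rot: [0.482, 0.876, 0.0, 0.001]
wrist_force: [0.3, 1.2, 6.9]
finger_gap: 0.0211
gripper_force: 58.8
```

>>> move_arm(
  plan=[0,0.14,0.14,0,0,0,0.28,0.29,0,0,0,0.28,0.29,0,0,0,0.28,0.29,0,0,0,0.28,0.29,0,0,0,0.28,0.29,0,0,0,0.28,0.29,0,0,0,0.28,0.29,0,0],
)

```text
time_s: 16.05
position: [0.5194, -0.1489, 0.0517]
ee_rot: [0.482, 0.876, -0.0, 0.001]
wrist_force: [-2.6, -2.4, 7.1]
finger_gap: 0.0209
gripper_force: 58.9
```

>>> move_arm(
  plan=[0,0.28,0.29,0,0,0,0.28,0.29,0,0,0,0.28,0.29,0,0,0,0.28,0.29,0,0,0,0.28,0.29,0,0,0,0.2,0.21,0,0,0,0.14,0.14,0,0,0,0,0,0,0],
)

```text
time_s: 16.85
position: [0.555, -0.1122, 0.0517]
ee_rot: [0.482, 0.876, 0.0, 0.001]
wrist_force: [-0.0, -0.2, 5.1]
finger_gap: 0.0212
gripper_force: 58.8
```

>>> move_arm(
  plan=[0,0.1,0.1,0,0,0,0.1,0.1,0,0,0,0.1,0.1,0,0,0,0,0,0,0],
)

```text
time_s: 17.25
position: [0.5602, -0.1069, 0.0517]
ee_rot: [0.482, 0.876, -0.0, 0.001]
wrist_force: [-2.6, -2.2, 7.1]
finger_gap: 0.0211
gripper_force: 59.1
```

>>> move_arm(
  plan=[0,0.1,0.1,0,0,0,0.1,0.1,0,0,0,0.1,0.1,0,0,0,0,0,0,0],
)

```text
time_s: 17.65
position: [0.5603, -0.1067, 0.0516]
ee_rot: [0.484, 0.875, -0.004, -0.002]
wrist_force: [-19.7, -17.9, 19.8]
finger_gap: 0.0215
gripper_force: 60.6
```

Stop reached (26 N). Relax, release and lift clear; then set up for the crank.

>>> move_arm(
  plan=[0,-0.2,-0.2,0,0,0.7,0,0,0,0,0.7,0,0,0,0,0.7,-0.02,-0.02,0,0,0.7,0,0,0.5,0,0.7,-0.3,-0.3,1,0,0.7,-0.3,-0.3,1,0,0.7,-0.3,-0.3,1,0],
)

```text
time_s: 18.45
position: [0.5435, -0.1223, 0.122]
ee_rot: [0.481, 0.877, 0.0, 0.0]
wrist_force: [0.1, -0.1, -0.1]
finger_gap: 0.0599
gripper_force: 0.0
```

>>> move_arm(
  plan=[0.45,0,0,1,0,0.45,0,0,1,0,0.45,0,0,1,0,0.45,0,0,1,0,0.45,0,0,1,0,0.45,0,0,1,0,0.45,0,0,1,0,0.45,0,0,0,0],
)

```text
time_s: 19.25
position: [0.5448, -0.1226, 0.2639]
ee_rot: [0.481, 0.876, 0.001, 0.002]
wrist_force: [0.4, -0.5, -0.3]
finger_gap: 0.0382
gripper_force: 0.0
```

```bash
python3 - <<'E'
from h import *
s=get_state();p=eyes.read_camera("wrist");T=np.array(p["tool_from_camera"])
print(s["position"],s["joints"].round(2),"cam",(Ro.from_quat(s["ee_rot"]).as_matrix()@T[:3,3]+s["position"]).round(3))
for n in("wrist","top","side"):
    p=eyes.read_camera(n);W=cloud(p,s);save(p,n+"6.png")
    for nm,c,r,z0,z1 in(("crank",(.67,-.055),.02,.225,.262),("knob",(.559,-.106),.03,.058,.085),("conehead",(.641,-.021),.02,.085,.1)):
        A=W[(np.hypot(W[...,0]-c[0],W[...,1]-c[1])<r)&(W[...,2]>z0)&(W[...,2]<z1)]
        if len(A)>8: print(n,nm,len(A),A.mean(0).round(4),cv2.minEnclosingCircle(A[:,:2].astype(np.float32)),A[:,2].max().round(4))
E
```

```text
[ 0.54477004 -0.12258636  0.26391184] [-0.06  0.38  0.28  1.71 -0.12  1.06  0.83] cam [ 0.504 -0.06   0.406]
wrist crank 743 [ 0.6672 -0.0582  0.2335] ((0.6721718907356262, -0.05710097402334213), 0.008684799075126648) 0.2426
wrist knob 437 [ 0.5591 -0.1067  0.0709] ((0.5601833462715149, -0.10770631581544876), 0.012128989212214947) 0.0753
wrist conehead 253 [ 0.6328 -0.027   0.0935] ((0.6393788456916809, -0.025609247386455536), 0.015592701733112335) 0.0976
side crank 44 [ 0.6689 -0.0568  0.2345] ((0.6689958572387695, -0.05478750541806221), 0.008599858731031418) 0.2429
side knob 66 [ 0.5556 -0.1079  0.0691] ((0.5562479496002197, -0.10642673820257187), 0.012360366061329842) 0.0745
side conehead 80 [ 0.6399 -0.0251  0.0936] ((0.6419369578361511, -0.02044106461107731), 0.01770494319498539) 0.0985
```

>>> move_arm(
  plan=[0.45,0,0,0,-1,0.45,0.9,0.47,0,-1,0.45,0.9,0.47,0,-1,0.45,0.9,0.47,0,-1,0.45,0.9,0.47,0,-1,0.45,0.9,0.47,0,-1,0.45,0.9,0.47,0,-1,0.45,0.9,0.48,0,-1],
)

```text
time_s: 20.25
position: [0.6698, -0.0558, 0.2595]
ee_rot: [0.894, 0.449, -0.001, -0.0]
wrist_force: [0.1, 0.0, -0.8]
finger_gap: 0.0384
gripper_force: 0.0
```

>>> move_arm(
  plan=[0.45,0,0,0,-1,0.45,0,0,0,-1,0.45,0,0,0,-1,0.45,0,0,0,-1,0.45,0,0,0,-1,0.45,0,0,0,-1,0.45,0,0,0,0],
)

```text
time_s: 20.95
position: [0.6692, -0.056, 0.2593]
ee_rot: [1.0, 0.017, -0.001, 0.0]
wrist_force: [0.3, 0.3, -0.4]
finger_gap: 0.0383
gripper_force: 0.0
```

>>> move_arm(
  plan=[0.45,0.1,0,-1,0,0.45,0,0,-1,0,0.45,0,0,-0.5,0,0.45,0,0,0,0],
)

```text
time_s: 21.35
position: [0.6706, -0.056, 0.2089]
ee_rot: [1.0, 0.02, -0.002, -0.0]
wrist_force: [0.5, -0.6, -0.5]
finger_gap: 0.0383
gripper_force: 0.0
```

>>> move_arm(
  plan=[0,0,0,0,0,0,0,0,0,0,0,0,0,0,0,0,0,0,0,0],
)

```text
time_s: 21.75
position: [0.6719, -0.0564, 0.2117]
ee_rot: [1.0, 0.019, 0.001, -0.0]
wrist_force: [-1.6, 1.0, 6.4]
finger_gap: 0.0149
gripper_force: 59.1
```

```bash
cat > w.py <<'E'
import sys,numpy as np
# args: x y (commanded/at present) then step rad, n ; centre
cx,cy,r=.642,-.021,.0464
th0,st,n=map(float,sys.argv[1:4])
t=np.radians(th0)-st*np.arange(int(n)+1)
P=np.c_[cx+r*np.cos(t),cy+r*np.sin(t)]
for d,a in zip(np.diff(P,axis=0)/.02,t[1:]): print(d.round(2),np.degrees(a).round(1))
E
python3 w.py -49.7 0.25 32
```

```text
[-0.48 -0.32] -64.0
[-0.55 -0.19] -78.3
[-0.58 -0.05] -92.7
[-0.57  0.1 ] -107.0
[-0.53  0.24] -121.3
[-0.45  0.36] -135.6
[-0.35  0.46] -150.0
[-0.22  0.53] -164.3
[-0.09  0.57] -178.6
[0.06 0.58] -192.9
[0.2  0.54] -207.3
[0.33 0.48] -221.6
[0.43 0.38] -235.9
[0.52 0.26] -250.2
[0.56 0.13] -264.6
[ 0.58 -0.02] -278.9
[ 0.56 -0.16] -293.2
[ 0.5  -0.29] -307.5
[ 0.41 -0.41] -321.9
[ 0.3 -0.5] -336.2
[ 0.17 -0.55] -350.5
[ 0.02 -0.58] -364.8
[-0.12 -0.57] -379.2
[-0.26 -0.52] -393.5
[-0.38 -0.44] -407.8
[-0.47 -0.33] -422.1
[-0.54 -0.2 ] -436.4
[-0.57 -0.06] -450.8
[-0.57  0.08] -465.1
[-0.54  0.22] -479.4
[-0.46  0.34] -493.7
[-0.36  0.45] -508.1
```

>>> move_arm(
  plan=[0,-0.48,-0.32,0,0,0,-0.55,-0.19,0,0,0,-0.58,-0.05,0,0,0,-0.57,0.1,0,0],
)

```text
time_s: 22.15
position: [0.6304, -0.0654, 0.2118]
ee_rot: [1.0, 0.019, 0.003, 0.0]
wrist_force: [10.0, 3.7, -1.1]
finger_gap: 0.0148
gripper_force: 59.0
```

>>> move_arm(
  plan=[0,-0.53,0.24,0,0,0,-0.45,0.36,0,0,0,-0.35,0.46,0,0],
)

```text
time_s: 22.45
position: [0.6036, -0.0457, 0.2118]
ee_rot: [1.0, 0.018, 0.003, 0.001]
wrist_force: [11.4, -3.3, -3.2]
finger_gap: 0.0147
gripper_force: 58.7
```

```bash
cat > f.py <<'E'
from h import *
s=get_state();P=s["position"];F=s["wrist_force"];d=P[:2]-np.array([.642,-.021]);t=np.arctan2(d[1],d[0])
print(s["time_s"],"ang",np.degrees(t).round(1),"r",np.hypot(*d).round(4),"tan",(-(F[0]*np.sin(t)-F[1]*np.cos(t))).round(2),"rad",(F[0]*np.cos(t)+F[1]*np.sin(t)).round(2),F.round(1))
E
python3 f.py
```

```text
22.45 ang -147.2 r 0.0457 tan 8.93 rad -7.86 [11.4 -3.3 -3.2]
```

>>> move_arm(
  plan=[0,-0.22,0.53,0,0,0,-0.09,0.57,0,0,0,0.06,0.58,0,0],
)

```text
time_s: 22.75
position: [0.597, -0.0139, 0.2118]
ee_rot: [1.0, 0.017, 0.002, 0.002]
wrist_force: [3.2, -8.8, 1.4]
finger_gap: 0.015
gripper_force: 59.4
```

```bash
python3 f.py
```

```text
22.75 ang 171.0 r 0.0456 tan 8.23 rad -4.5 [ 3.2 -8.8  1.4]
```

>>> move_arm(
  plan=[0,0.2,0.54,0,0,0,0.33,0.48,0,0,0,0.43,0.38,0,0],
)

```text
time_s: 23.05
position: [0.6143, 0.0154, 0.2116]
ee_rot: [1.0, 0.017, -0.001, 0.001]
wrist_force: [-7.4, -5.3, 10.0]
finger_gap: 0.0149
gripper_force: 60.3
```

```bash
python3 f.py
```

```text
23.05 ang 127.3 r 0.0457 tan 9.05 rad 0.25 [-7.4 -5.3 10. ]
```

>>> move_arm(
  plan=[0,0.52,0.26,0,0,0,0.56,0.13,0,0],
)

```text
time_s: 23.25
position: [0.636, 0.0247, 0.2116]
ee_rot: [1.0, 0.018, -0.001, -0.0]
wrist_force: [-9.0, -2.2, 11.5]
finger_gap: 0.015
gripper_force: 60.5
```

```bash
python3 f.py
```

```text
23.25 ang 97.4 r 0.046 tan 9.22 rad -0.97 [-9.  -2.2 11.5]
```

>>> move_arm(
  plan=[0,0.58,-0.02,0,0,0,0.56,-0.16,0,0],
)

```text
time_s: 23.45
position: [0.6592, 0.022, 0.2116]
ee_rot: [1.0, 0.019, -0.001, -0.001]
wrist_force: [-8.9, 1.4, 11.4]
finger_gap: 0.0151
gripper_force: 60.6
```

```bash
python3 f.py
```

```text
23.45 ang 68.2 r 0.0464 tan 8.76 rad -2.01 [-8.9  1.4 11.4]
```

>>> move_arm(
  plan=[0,0.5,-0.29,0,0,0,0.41,-0.41,0,0],
)

```text
time_s: 23.65
position: [0.6777, 0.0089, 0.2116]
ee_rot: [1.0, 0.019, -0.001, -0.001]
wrist_force: [-10.4, 6.1, 12.4]
finger_gap: 0.0148
gripper_force: 60.8
```

```bash
python3 f.py
```

```text
23.65 ang 39.9 r 0.0466 tan 11.35 rad -4.05 [-10.4   6.1  12.4]
```

>>> move_arm(
  plan=[0,0.3,-0.5,0,0,0,0.17,-0.55,0,0],
)

```text
time_s: 23.85
position: [0.6875, -0.0105, 0.2116]
ee_rot: [1.0, 0.02, -0.0, -0.002]
wrist_force: [-7.5, 10.6, 13.4]
finger_gap: 0.0147
gripper_force: 60.8
```

```bash
python3 f.py
```

```text
23.85 ang 13.0 r 0.0467 tan 11.99 rad -4.92 [-7.5 10.6 13.4]
```

>>> move_arm(
  plan=[0,0.02,-0.58,0,0,0,-0.12,-0.57,0,0],
)

```text
time_s: 24.05
position: [0.6873, -0.0321, 0.2117]
ee_rot: [1.0, 0.021, 0.002, -0.003]
wrist_force: [1.3, 14.9, 8.7]
finger_gap: 0.0151
gripper_force: 60.4
```

```bash
python3 f.py
```

```text
24.05 ang -13.8 r 0.0466 tan 14.8 rad -2.3 [ 1.3 14.9  8.7]
```

>>> move_arm(
  plan=[0,0,0,0,0],
)

```text
time_s: 24.15
position: [0.6864, -0.0351, 0.2117]
ee_rot: [1.0, 0.019, 0.001, -0.002]
wrist_force: [-0.3, 5.5, 6.6]
finger_gap: 0.0148
gripper_force: 60.2
```

```bash
python3 f.py
```

```text
24.15 ang -17.6 r 0.0466 tan 5.17 rad -1.92 [-0.3  5.5  6.6]
```

>>> move_arm(
  plan=[0,0,0,0,0,0,0,0,0,0],
)

```text
time_s: 24.35
position: [0.6864, -0.0351, 0.2117]
ee_rot: [1.0, 0.019, 0.001, -0.001]
wrist_force: [-0.1, 4.2, 6.8]
finger_gap: 0.0147
gripper_force: 60.2
```

```bash
python3 f.py
```

```text
24.35 ang -17.6 r 0.0466 tan 3.96 rad -1.36 [-0.1  4.2  6.8]
```

Moving readings 8.8 → 11.4 → 12.0 → 14.8 N over free ≈ 8.9 N: about +5.8 N at a slope of 3.6 N/rad. Firm. Release and lift.

>>> move_arm(
  plan=[0.45,0,0,0,0,0.45,0,0,0,0,0.45,0,0,0,0,0.45,0,0,0.5,0,0.45,0,0,1,0,0.45,0,0,1,0,0.45,0,0,1,0,0.45,0,0,1,0],
)

```text
time_s: 25.15
position: [0.6855, -0.037, 0.3023]
ee_rot: [1.0, 0.018, 0.0, 0.0]
wrist_force: [-0.0, 1.1, 0.0]
finger_gap: 0.0384
gripper_force: 0.0
```

>>> move_arm(
  plan=[0.45,0,0,0.5,0,0.45,0,0,0,0,0.45,0,0,0,0],
)

```text
time_s: 25.45
position: [0.6853, -0.0366, 0.3101]
ee_rot: [1.0, 0.018, -0.0, -0.0]
wrist_force: [-0.5, -0.7, -0.5]
finger_gap: 0.0384
gripper_force: 0.0
```

```bash
python3 - <<'E'
from h import *
s=get_state();print(s["position"],s["wrist_force"])
for n in("side","wrist"):
    p=eyes.read_camera(n);W=cloud(p,s);save(p,n+"9.png")
    for nm,c,r,z0,z1 in(("crank",(.686,-.035),.025,.225,.262),("knob",(.559,-.106),.03,.058,.085),("conehead",(.641,-.021),.025,.08,.1)):
        A=W[(np.hypot(W[...,0]-c[0],W[...,1]-c[1])<r)&(W[...,2]>z0)&(W[...,2]<z1)]
        if len(A)>8: print(n,nm,len(A),A.mean(0).round(4),cv2.minEnclosingCircle(A[:,:2].astype(np.float32)))
E
```

```text
[ 0.68534447 -0.03656698  0.3101124 ] [-0.45970296 -0.65426467 -0.46336199]
side crank 42 [ 0.6834 -0.0354  0.2353] ((0.6835684180259705, -0.03404863923788071), 0.008319679647684097)
side knob 68 [ 0.5557 -0.1078  0.0684] ((0.5582031011581421, -0.10591056197881699), 0.012998360209167004)
side conehead 31 [ 0.6357 -0.0313  0.0925] ((0.6366477608680725, -0.023993169888854027), 0.018236331641674042)
wrist crank 511 [ 0.6892 -0.035   0.2369] ((0.6876577138900757, -0.03504735231399536), 0.00822355505079031)
```

View pics/side9.png

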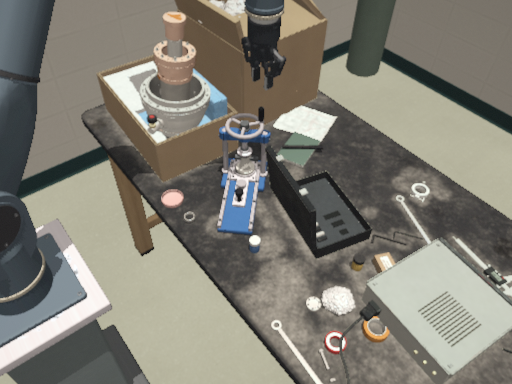

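The side view shows the carriage home with its knob at (192,240), the cone under the screw at (168,246) and the crank where I left it at (113,261). The gripper is clear and the dish, ring, flange and jar haven't moved.

```bash
python3 -c "
from bench import ctrl
print(ctrl.sign_off())"
```

```text
the job is handed in; nothing more can be done
None
```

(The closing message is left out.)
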